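# Spin check of a clamped tester with a short-range reader

### The job

Take the orange-handled reader out of its dock and push the yellow drive pin to set the disc with the clamped red tester turning freely, a turn in about 4 seconds to begin with and never faster than a turn in 2 seconds. Then, with nothing touching the disc, follow the white tag with the reader's nose - upright, 1 to 5 cm above it and no more than 2.5 cm off its centre - for five seconds without a break while the disc coasts at no slower than a turn in 20 seconds; a break only means starting the five seconds again. Let the disc come to rest and finish with the gripper still holding the reader over the tag in the same way; handle the disc gently and leave the bin, the tape roll and the screwdriver alone.

Things in the scene. Friction and masses are not known exactly. Their poses are not given: they have to be found in the camera images.
- hub (a point): Centre of the disc's upper face, on its vertical axis, 48 mm above the bench. A fixed blue pedestal (190 mm across), placed differently each run, carries an aluminium disc, 260 mm in diameter, 12 mm thick, on a low-friction bearing; a dark hub cap (36 mm across) rises 12 mm above the disc's upper face.
- disc (a joint): Disc angle about its vertical axis, rad, counter-clockwise from above, no stops. At a the tag lies in direction (cos a, sin a) from the axis, the pin at a + pi. Disc with tester 2.0 kg, inertia 0.017 kg m2 (vary by 15 percent); drag 0.0013 N m dry plus 0.0008 N m s/rad: runs down from 1.3 rad/s in about 10 to 16 s. Reading counts only above 0.3 rad/s, either way; 3.2 rad/s is overspeed.
- tag (a point): Centre of the white round tag (36 mm across, black rim) on top of the red tester, 85 mm from the disc's axis, 74 mm above the bench. The tester (60 mm radially, 110 mm tangentially, top 25 mm above the disc's upper face) is clamped to the disc between two black blocks 18 mm high and turns with it.
- pin (a point): Top centre of the yellow drive pin, an upright round pin 16 mm in diameter, standing 50 mm high on the disc's upper face (its top 98 mm above the bench), 100 mm from the axis, straight across from the tag; it turns with the disc.
- reader: The reader, 120 mm tall, 180 g, standing loose in its dock. Origin: centre of its flat underside, the sensing nose; z points up along the handle. Lowest 30 mm: black round head, 50 mm in diameter; above it an orange square handle, 28 x 28 mm, faces along the reader's x and y. Grip it from above about 85 mm over the nose, with some 40 N.
- dock: The reader's dock: black base 100 x 100 x 6 mm fixed to the bench, with a grey collar of 62 mm inner diameter, 72 mm outer, rising 12 mm above the base, in which the head stands. Origin: centre of its underside on the bench. It lies to the left or right of the spin stand.
- bin: Bystander: blue open bin 150 x 110 x 70 mm with red testers in it; origin at the centre of its underside. Leave alone.
- tape_roll: Bystander: yellow tape roll, 90 mm across, 25 mm high, lying flat; origin at the centre of its underside. Leave alone.
- screwdriver: Bystander: screwdriver lying on the bench, handle towards its own -x. Leave alone.
Not all that is in view belongs to the job. What is shaped like the reader but turquoise is not meant.

How it is judged:
On the way:
1. the reader, held clear of the disc, follows the tag (nose upright, 4 to 55 mm above it, within 30 mm of its centre) for five seconds on end while the disc coasts, untouched, at more than 0.3 rad/s (horizontal distance between reader and tag below 0.03 m and z of reader in the frame of tag between 0.004 and 0.055 m and angle between reader's own z axis and vertical below 0.3 rad and contact force between each of reader, the arm, the fingers and disc below 0.2 N and (velocity of joint disc above 0.3 rad/s or velocity of joint disc below -0.3 rad/s)), for 5 s.
At the end, for the whole second after the job is handed in: The gripper still holds the reader upright (within 0.3 rad) with its nose 4 to 55 mm above the tag and within 30 mm of its centre sideways, nothing touches the disc, and the disc is at rest (under 0.05 rad/s) (horizontal distance between reader and tag below 0.03 m and z of reader in the frame of tag between 0.004 and 0.055 m and angle between reader's own z axis and vertical below 0.3 rad and contact force between each of reader, the arm, the fingers and disc below 0.2 N and velocity of joint disc between -0.05 and 0.05 rad/s and contact force between the fingers and reader above 1 N); the arm keeps its last pose, push and grip.
It fails at once if the disc overspeeds (more than 3.2 rad/s) (velocity of joint disc above 3.2 rad/s or velocity of joint disc below -3.2 rad/s).
It fails at once if the disc, tester or pin is struck or pressed with more than 12 N (contact force between disc and anything else above 12 N).
It fails at once if the reader is tipped over (more than 0.8 rad) (angle between reader's own z axis and vertical above 0.8 rad).
It fails at once if the bin, tape roll or screwdriver is moved by more than 20 mm (distance of any of bin, tape_roll, screwdriver from where it was at the start of the episode above 0.02 m).
It also fails if it takes over 72 s, if anything falls off the work surface, if the arm or the gripper's body presses on something with over 40 N, if the wrist force passes 120 N, or if a joint passes its speed limit or range.

### The arm

A 7-joint arm with a two-finger parallel gripper is mounted at the origin on the work surface. World frame = base frame: x ahead of the robot, y to its left, z up, the work surface at z = 0. Lengths are in m, angles in rad, forces in N, time in s.
With the tool pointing down it reaches from about 0.4 to 0.875 m from the base axis. Payload 6.5 kg.
Tool frame: the origin (TCP) lies midway between the tips of the shut fingers; the grasp point (between the pads) lies behind it (grasp_offset is the z of the grasp point in the tool frame, in m); z points along the fingers, y is the line along which they close (so a half turn about z gives the same grasp; the last joint's range is limited). The gripper opens to 88 mm and grips with 3 to 60 N. Pads are 18 mm wide; open, the fingers measure 123 mm over their backs; the gripper's body (75 mm by 187 mm) begins 45 mm behind the grasp point.
Start: joints at [-1.259, 0.536, -0.004, 1.538, 0.003, 1.067, -0.071], TCP at [0.24, 0.604, 0.239] pointing down, gripper open.
Joint ranges: [-2.7, 2.7], [-0.37, 2.16], [-1.27, 1.26], [0.24, 2.4], [-1.31, 4.45], [0.19, 1.91], [-2.76, 2.76]. Speed limits (rad/s): [2.39, 2.39, 3.14, 3.14, 3.14, 3.14, 3.14].

### API

Orientations are given as a rotation vector (axis times angle).
In Python, from plant import * gives the robot as it stands. The module is installed in compiled form; this text tells all that it offers.
- The arm moves only by the shell command python3 -m handwheel 'ROWS' [OPENING] [FORCE]. ROWS is JSON, a list that holds one entry, the list of rows, each a list of 6 numbers: the shift along the tool's x, y, z each as a share of 0.5 m, from -1 to 1, then the turn, a rotation vector about the tool's x, y, z each as a share of 60 degrees, from -1 to 1. In form: [[[dx, dy, dz, wx, wy, wz], ...]]. A call has 1 to 5 rows; each row is the pose to reach, as a shift and turn from the pose commanded when the call began, along the tool's axes at that moment; what a row does not reach only later rows make up. A row lasts 1/12 s, in which the tool goes at most 41.7 mm and 7.16 degrees, less where a joint would pass 70% of its speed; a pose out of reach is approached as far as the arm can. A call with a number of a shift or a turn outside -1 to 1 is refused whole. A call with a gripper value outside its range is refused whole. OPENING is the opening, from 0 (shut) to 1 (fully open), set as the call begins (- or left out, the last holds). The fingers move at their own pace and stop on an object; FORCE is the grip in N (left out, the last holds). Time passes only in rows, so rows that repeat a pose let the fingers close. It gives the time, the measured TCP pose, the force, the opening and the grip force at its end, in the units of the state.
- get_state(): the state, without advancing time (a new reading comes with each control period).
- read_camera(name): name is "scene" or "top" or "wrist"; returns the picture (480x640x3 uint8, red, green, blue); there is no depth.
- camera_info(name): a dict with "fx", "fy", "cx", "cy" (pixels), "cam_to_world" (4x4, takes a point from camera to world coordinates). Camera axes: x right, y down, z forward; pixel columns grow to the right and rows downward; lengths in m; the calibration is good to about 2 mm. A picture is of the moment at which its call begins: read the wrist's pose just before it. camera_info takes no time and is no camera call; for the wrist camera it gives the pose at the moment of the call.
- hand_in(): hands the job in; it is judged then, once.
The state is a dict: "clock": time; "joints": joint angles; "joint_velocities": joint speeds; "joint_efforts": joint torques, N m; "ee_pos": TCP position; "eef_rot": TCP orientation; "contact_force": force on the tool from outside, world axes, zero at the start; "torque": the same for the moment, N m; "opening": opening from 0.0 (shut) to 1.0 (fully open); "grasp_force": force on a finger pad.
Only numpy, scipy, OpenCV 4.12 (cv2) and the standard library are available. Lean on these libraries where they do the work, as an engineer would, in place of code of your own. Each camera call takes 0.05 s, during which the arm holds its last target. There are 200 camera calls.

## Working session

There is one attempt and no reset: what is moved stays moved. The work goes in short steps, Python scripts to look and compute and a shell command to move; the robot and the scene stay as the last step left them, time stands still between calls to the robot, and variables do not carry over. Pictures are saved under pics/ and viewed, at most 10 in all, crops included, and the job is handed in when it is done.

```bash
mkdir -p pics; ls; cat > h.py <<'E'
import numpy as np, cv2
from plant import *
from scipy.spatial.transform import Rotation as R
def pix2w(name,u,v,z,ci=None):
    c=ci or camera_info(name); T=np.array(c["cam_to_world"])
    d=T[:3,:3]@np.array([(u-c["cx"])/c["fx"],(v-c["cy"])/c["fy"],1]); o=T[:3,3]
    return o+d*(z-o[2])/d[2]
def w2pix(name,p,ci=None):
    c=ci or camera_info(name); T=np.array(c["cam_to_world"]); q=T[:3,:3].T@(np.array(p)-T[:3,3])
    return c["cx"]+c["fx"]*q[0]/q[2], c["cy"]+c["fy"]*q[1]/q[2]
E
python3 - <<'E'
from h import *
s=get_state(); print({k:np.round(v,3).tolist() for k,v in s.items()}); print([k for k in globals() if 'off' in k.lower()])
try: print(grasp_offset)
except Exception as e: print(e)
for n in ["top","scene"]:
    im=read_camera(n); cv2.imwrite(f"pics/{n}0.png",im[:,:,::-1])
    c=camera_info(n); print(n,c["fx"],np.round(c["cam_to_world"],3).tolist())
print(R.from_rotvec(s["eef_rot"]).as_matrix().round(3))
E
```

```text
pics
{'clock': 0.0, 'joints': [-1.259, 0.537, -0.004, 1.539, 0.003, 1.067, -0.071], 'joint_velocities': [0.001, -0.0, 0.0, 0.001, -0.0, -0.0, 0.0], 'joint_efforts': [-0.001, -57.099, 0.99, -25.16, -0.056, 0.018, 0.0], 'ee_pos': [0.24, 0.604, 0.238], 'eef_rot': [-0.59, -3.086, 0.003], 'contact_force': [-0.374, 0.299, 0.081], 'torque': [-0.037, -0.019, -0.069], 'grasp_force': 0.0, 'opening': 1.002}
['grasp_offset']
-0.0187
top 494.75802643692305 [[-0.032, -0.977, 0.212, 0.276], [-0.999, 0.032, -0.001, 0.03], [-0.006, -0.212, -0.977, 1.341], [0.0, 0.0, 0.0, 1.0]]
scene 531.5544093159144 [[-0.716, 0.398, -0.574, 1.199], [0.698, 0.409, -0.588, 0.743], [0.0, -0.821, -0.571, 0.747], [0.0, 0.0, 0.0, 1.0]]
[[-0.93   0.369 -0.001]
 [ 0.369  0.93  -0.002]
 [-0.    -0.002 -1.   ]]
```

View pics/top0.png

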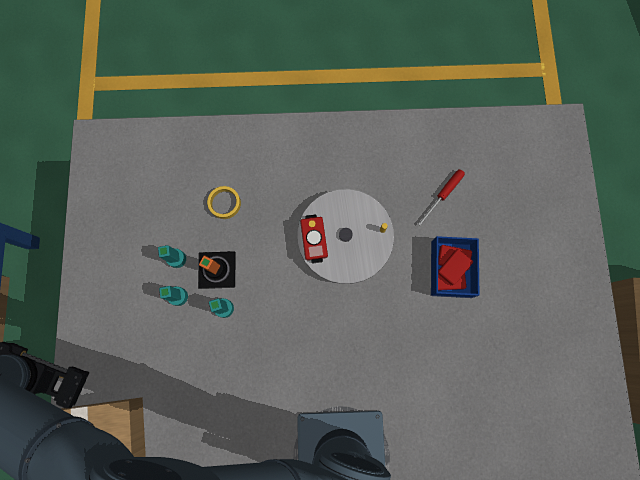

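View pics/scene0.png

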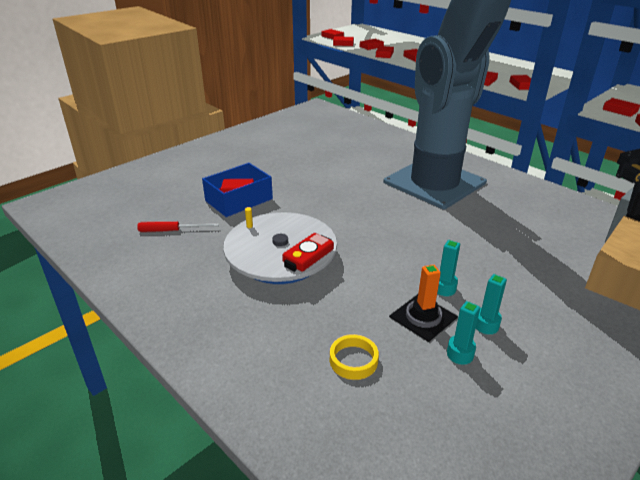

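Candidates shaped like the reader in the top view are orange (210,265) in the black dock, and turquoise (171,257), (173,295) and (221,307). The orange one fits: right colour, and it stands in the dock. I'll confirm it in an enlarged crop.

```bash
python3 - <<'E'
from h import *
im=cv2.imread("pics/top0.png")
a=cv2.resize(im[225:325,140:265],None,fx=6,fy=6,interpolation=cv2.INTER_CUBIC)
b=cv2.resize(im[180:290,290:400],None,fx=5,fy=5,interpolation=cv2.INTER_CUBIC)
cv2.imwrite("pics/cropA.png",a); cv2.imwrite("pics/cropB.png",b)
E
```

```text
(no output)
```

View pics/cropA.png

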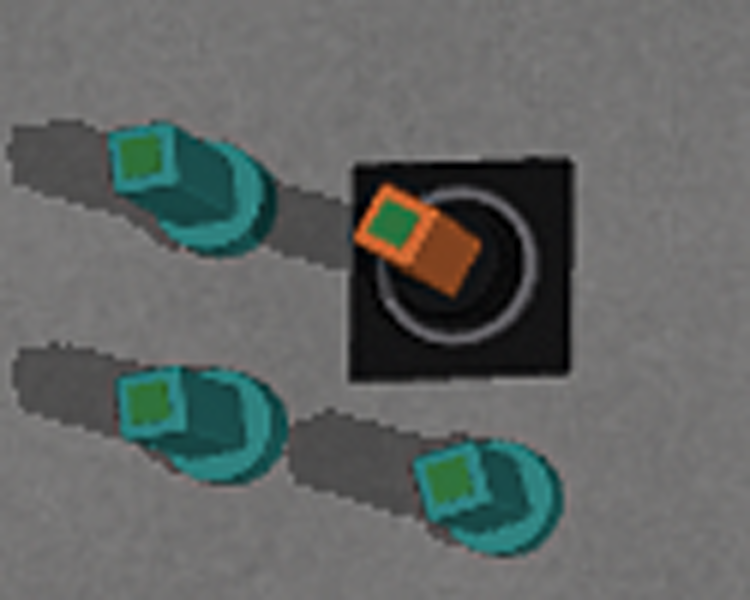

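View pics/cropB.png

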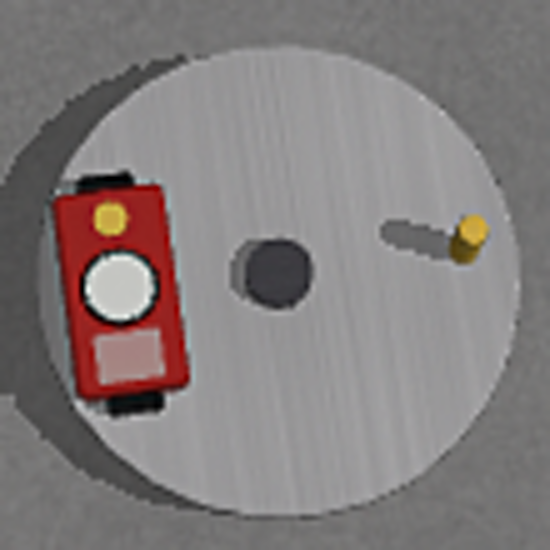

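The crop shows the orange handle: top face centred at crop (398,225), edges turned about 30°, standing in the grey collar (458,265). The tag centre is at crop (120,288), the hub cap top at (280,273) and the pin top at (474,228).

```bash
python3 - <<'E'
from h import *
A=lambda x,y:((x+.5)/6-.5+140,(y+.5)/6-.5+225)
B=lambda x,y:((x+.5)/5-.5+290,(y+.5)/5-.5+180)
cs=np.array([pix2w("top",*A(*p),.126) for p in [(388,183),(441,210),(407,268),(355,238)]])
print("reader corners",cs.round(4).tolist(),"c",cs.mean(0).round(4))
for i in range(4):
    d=cs[(i+1)%4]-cs[i]; print(np.linalg.norm(d).round(4),np.degrees(np.arctan2(d[1],d[0])).round(1))
print("collar",pix2w("top",*A(458,265),.018),"dock c",pix2w("top",*A(462,270),.006))
for p in [(352,165),(572,158),(570,376),(350,382)]: print(" dockcorner",pix2w("top",*A(*p),.006).round(4))
for p in [(205,195),(248,500)]: pass
for p in [(140,150),(150,405),(448,480)]: print("turq",pix2w("top",*A(*p),.12).round(3))
tag=pix2w("top",*B(120,288),.074);pin=pix2w("top",*B(474,226),.098);hub=pix2w("top",*B(280,273),.060)
# disc edge left/right/top/bottom at z .048
e=[pix2w("top",*B(*p),.048) for p in [(40,280),(521,280),(285,46),(285,516)]]
print("tag",tag.round(4),"pin",pin.round(4),"hubcap",hub.round(4),"disc",np.round(e,3).tolist())
print("d",np.linalg.norm(tag-hub),np.linalg.norm((pin-hub)[:2]), "line hub",(tag+ (pin-tag)*85/185).round(4))
print("bin",pix2w("top",455,268,.07),"tape",pix2w("top",223,202,.025),"sd",pix2w("top",460,175,.02),pix2w("top",417,224,.01))
E
```

```text
reader corners [[0.5061, 0.3275, 0.126], [0.4939, 0.3052, 0.126], [0.47, 0.3189, 0.126], [0.4833, 0.3407, 0.126]] c [0.4883 0.3231 0.126 ]
0.0253 -118.6
0.0275 150.2
0.0255 58.7
0.0263 -30.2
collar [0.48794541 0.32168163 0.018     ] dock c [0.48751476 0.3224791  0.006     ]
 dockcorner [0.5377 0.3736 0.006 ]
 dockcorner [0.5377 0.2728 0.006 ]
 dockcorner [0.4376 0.2731 0.006 ]
 dockcorner [0.4381 0.3723 0.006 ]
turq [0.525 0.433 0.12 ]
turq [0.417 0.425 0.12 ]
turq [0.383 0.302 0.12 ]
tag [0.5543 0.0542 0.074 ] pin [ 0.5758 -0.13    0.098 ] hubcap [ 0.5627 -0.0306  0.06  ] disc [[0.566, 0.097, 0.048], [0.557, -0.16, 0.048], [0.692, -0.039, 0.048], [0.435, -0.028, 0.048]]
d 0.0863773105795078 0.1002695883815675 line hub [ 0.5641 -0.0304  0.085 ]
bin [ 0.46146002 -0.30963075  0.07      ] tape [0.67299704 0.30322854 0.025     ] sd [ 0.7312016  -0.36006876  0.02      ] [ 0.59631455 -0.23150163  0.01      ]
```

```bash
cat >> h.py <<'E'
def plan(x,y,z,yaw=59.2):
    """shares from the measured pose to (x,y,z), tool down, tool y along yaw deg"""
    s=get_state(); M=R.from_rotvec(s["eef_rot"]).as_matrix(); yy=np.radians(yaw)
    Y=np.array([np.cos(yy),np.sin(yy),0]); Z=np.array([0,0,-1.]); T=np.c_[np.cross(Y,Z),Y,Z]
    d=M.T@(np.array([x,y,z])-s["ee_pos"])/.5; w=R.from_matrix(M.T@T).as_rotvec(degrees=True)/60
    print("t",round(s["clock"],2),"at",np.round(s["ee_pos"],4),"shares",d.round(3),w.round(3),"open",round(s["opening"],3),"gf",round(s["grasp_force"],1),"F",np.round(s["contact_force"],1))
E
python3 -m handwheel '[[[-0.37,-0.19,0,0,0,0.145],[-0.37,-0.19,0,0,0,0.145],[-0.37,-0.19,0,0,0,0.145],[-0.37,-0.19,0,0,0,0.145],[-0.37,-0.19,0,0,0,0.145]]]' 0.75 40
python3 -c "
from h import *
plan(.488,.3225,.2)"
```

```text
clock: 0.52
ee_pos: [0.3775, 0.4457, 0.2384]
eef_rot: [-0.822, -3.032, 0.001]
contact_force: [2.3, -0.2, 0.0]
opening: 0.75
grasp_force: 0.0
t 0.52 at [0.3775 0.4457 0.2384] shares [-0.315 -0.101  0.077] [-0.001  0.     0.008] open 0.75 gf 0.0 F [ 2.3 -0.2  0. ]
```

```bash

python3 -m handwheel '[[[-0.08,-0.025,0.02,0,0,0],[-0.16,-0.05,0.04,0,0,0],[-0.24,-0.075,0.06,0,0,0],[-0.3,-0.095,0.075,0,0,0.008],[-0.315,-0.101,0.077,0,0,0.008]]]' >/dev/null
python3 -m handwheel '[[[0,0,0,0,0,0],[0,0,0,0,0,0],[0,0,0,0,0,0]]]'
python3 - <<'E'
from h import *
plan(.488,.3225,.072)
c=camera_info("wrist");im=read_camera("wrist");cv2.imwrite("pics/w0.png",im[:,:,::-1])
for z in (.126,.006): print(w2pix("wrist",(.488,.3225,z),c))
E
```

```text
clock: 1.18
ee_pos: [0.4857, 0.3266, 0.2004]
eef_rot: [-0.83, -3.029, -0.002]
contact_force: [-0.4, 0.4, 0.2]
opening: 0.75
grasp_force: 0.0
t 1.18 at [0.4857 0.3266 0.2004] shares [-0.008 -0.005  0.257] [ 0.001 -0.001  0.002] open 0.75 gf 0.0 F [-0.4  0.4  0.2]
(np.float64(320.1129568285628), np.float64(261.97676079543896))
(np.float64(321.0372834635892), np.float64(215.2523370748499))
```

View pics/w0.png

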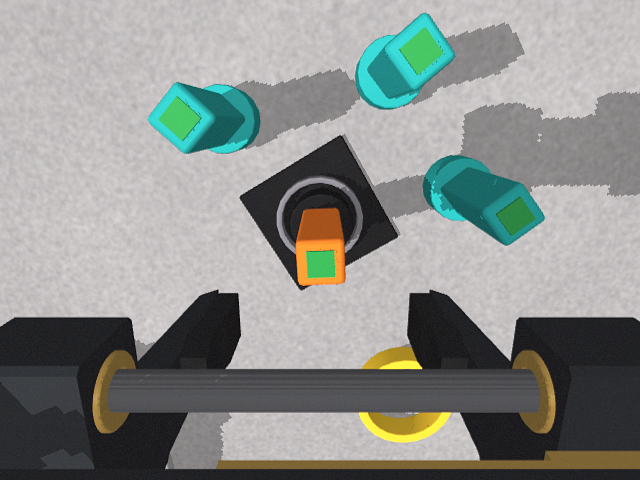

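The wrist view shows the orange handle top at (320,264), against a predicted (320,262). It sits between the fingers with its faces aligned, and the turquoise ones are clear. Descending.

```bash

python3 -m handwheel '[[[-0.008,-0.005,0.03,0,0,0],[-0.008,-0.005,0.08,0,0,0],[-0.008,-0.005,0.13,0,0,0],[-0.008,-0.005,0.18,0,0,0],[-0.008,-0.005,0.22,0,0,0]]]' >/dev/null
python3 -m handwheel '[[[0,0,0.02,0,0,0],[0,0,0.035,0,0,0],[0,0,0.036,0,0,0],[0,0,0.036,0,0,0],[0,0,0.036,0,0,0]]]'
python3 -c "
from h import *
plan(.488,.3225,.072)"
python3 -m handwheel '[[[0,0,0,0,0,0],[0,0,0,0,0,0],[0,0,0,0,0,0],[0,0,0,0,0,0],[0,0,0,0,0,0]]]' 0.1 40
python3 -m handwheel '[[[0,0,0,0,0,0],[0,0,0,0,0,0]]]'
```

```text
clock: 2.07
ee_pos: [0.4899, 0.3211, 0.0734]
eef_rot: [0.834, 3.028, 0.003]
contact_force: [-1.4, 0.2, 0.9]
opening: 0.752
grasp_force: 0.0
t 2.07 at [0.4899 0.3211 0.0734] shares [0.005 0.001 0.003] [ 0.002  0.001 -0.   ] open 0.752 gf 0.0 F [-1.4  0.2  0.9]
clock: 2.48
ee_pos: [0.4894, 0.3203, 0.0724]
eef_rot: [0.835, 3.028, 0.0]
contact_force: [-1.0, -0.4, -0.6]
opening: 0.397
grasp_force: 0.0
clock: 2.65
ee_pos: [0.4894, 0.3205, 0.0723]
eef_rot: [0.835, 3.028, 0.001]
contact_force: [1.0, 0.3, -0.2]
opening: 0.321
grasp_force: 39.9
```

```bash

python3 -m handwheel '[[[0,0,-0.03,0,0,0],[0,0,-0.08,0,0,0],[0,0,-0.14,0,0,0],[0,0,-0.2,0,0,0],[0,0,-0.24,0,0,0]]]' 
python3 -c "
from h import *
plan(.525,-.129,.19)"
```

```text
clock: 3.07
ee_pos: [0.4897, 0.3204, 0.1946]
eef_rot: [0.835, 3.027, 0.002]
contact_force: [0.7, 0.1, -2.2]
opening: 0.315
grasp_force: 39.9
t 3.07 at [0.4897 0.3204 0.1946] shares [-0.521 -0.736  0.008] [ 0.001  0.001 -0.001] open 0.315 gf 39.9 F [ 0.7  0.1 -2.2]
```

```bash

python3 -m handwheel '[[[-0.02,-0.03,0,0,0,0],[-0.055,-0.08,0,0,0,0],[-0.09,-0.13,0,0,0,0],[-0.13,-0.185,0,0,0,0],[-0.17,-0.24,0,0,0,0]]]' >/dev/null
python3 -m handwheel '[[[-0.04,-0.055,0,0,0,0],[-0.08,-0.11,0,0,0,0],[-0.12,-0.17,0,0,0,0],[-0.16,-0.23,0,0,0,0],[-0.2,-0.285,0,0,0,0]]]' >/dev/null
python3 -m handwheel '[[[-0.04,-0.055,0,0,0,0],[-0.08,-0.11,0,0,0,0],[-0.115,-0.16,0,0,0,0],[-0.14,-0.195,0,0,0,0],[-0.15,-0.21,0,0,0,0]]]' >/dev/null
python3 -m handwheel '[[[0,0,0,0,0,0],[0,0,0,0,0,0]]]'
python3 - <<'E'
from h import *
plan(.525,-.129,.134)
for n in ("top","scene"):
    im=read_camera(n); cv2.imwrite(f"pics/{n}1.png",im[:,:,::-1])
a=cv2.resize(cv2.imread("pics/top1.png")[150:330,260:480],None,fx=2,fy=2);b=cv2.resize(cv2.imread("pics/scene1.png")[150:330,190:410],None,fx=2,fy=2)
cv2.imwrite("pics/c1.png",cv2.resize(np.hstack([a,b]),None,fx=.9,fy=.9))
E
```

```text
clock: 4.48
ee_pos: [0.5239, -0.1273, 0.1919]
eef_rot: [-0.834, -3.028, -0.001]
contact_force: [-0.4, -0.5, -1.8]
opening: 0.317
grasp_force: 39.9
t 4.48 at [ 0.5239 -0.1273  0.1919] shares [-0.004 -0.002  0.116] [ 0.    -0.001 -0.   ] open 0.317 gf 39.9 F [-0.4 -0.5 -1.8]
```

View pics/c1.png

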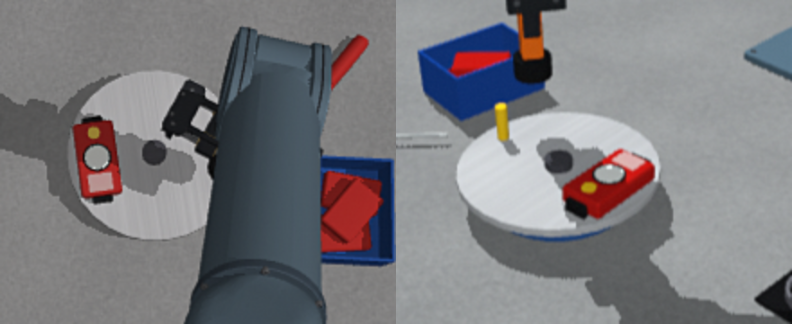

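The view shows the reader in the gripper beside the disc with its black head down. The pin and tester are clear in the scene camera. Next I'll descend, then test an angle tracker on the saved pictures and generate the push arc.

```bash

python3 -m handwheel '[[[0.0,-0.004,0.02,0,0,0],[-0.006,-0.004,0.05,0,0,0],[-0.009,-0.002,0.085,0,0,0],[-0.0103,-0.0,0.11,0,0,0],[-0.0103,-0.0,0.116,0,0,0]]]' >/dev/null
python3 -m handwheel '[[[0,0,0,0,0,0],[0,0,0,0,0,0]]]'
cat >> h.py <<'E'
H=np.array([.5635,-.031])
def P(a,r,z): return np.c_[H[0]+r*np.cos(a),H[1]+r*np.sin(a),np.broadcast_to(z,np.shape(r*np.cos(a)))]
def proj(c,pts):
    T=np.array(c["cam_to_world"]); q=(pts-T[:3,3])@T[:3,:3]
    return np.rint(np.c_[c["cx"]+c["fx"]*q[:,0]/q[:,2],c["cy"]+c["fy"]*q[:,1]/q[:,2]]).astype(int)
G=np.mgrid[.058:.113:8j,-.053:.054:14j].reshape(2,-1).T
G2=np.mgrid[.03:.13:14j,-.08:.081:22j].reshape(2,-1).T
G2=G2[(np.abs(G2[:,0]-.085)>.036)|(np.abs(G2[:,1])>.062)]; G2=G2[np.hypot(*G2.T)<.127]
def angle(name,im,lo=0,hi=360):
    h=cv2.cvtColor(im,cv2.COLOR_RGB2HSV).astype(int); S=h[...,1]>120
    yel=S&(h[...,0]>18)&(h[...,0]<35)&(h[...,2]>90); red=S&((h[...,0]<8)|(h[...,0]>172))&(h[...,2]>60)
    c=camera_info(name); best=[]
    def frac(m,pts): q=proj(c,pts); return m[q[:,1],q[:,0]].mean()
    for d in np.arange(lo,hi,1.):
        a=np.radians(d)
        def top(g): return np.c_[H[0]+g[:,0]*np.cos(a)-g[:,1]*np.sin(a),H[1]+g[:,0]*np.sin(a)+g[:,1]*np.cos(a),np.full(len(g),.073)]
        pin=np.vstack([P(a+np.pi+e,np.full(9,.1),np.linspace(.058,.095,9)) for e in (-.04,0,.04)])
        best.append((frac(yel,pin)*1.0,frac(red,top(G))-frac(red,top(G2)),d))
    b=np.array(best); s=b[:,0]+b[:,1]; k=s>s.max()*.96; i=s.argmax()
    w=np.degrees(np.angle(np.exp(1j*np.radians(b[k,2])).mean()))%360
    return round(w,1), b[i].round(2).tolist()
def look(names=("scene","top")):
    out=[]
    for n in names:
        t=get_state()["clock"]; im=read_camera(n); r=angle(n,im); out.append((round(t,3),n)+r); print(out[-1])
    return out
E
cat > arc.py <<'E'
from h import *
# pusher angle profile, rows of 1/12 s
dt=1/12; psi=[-109.4]; w=0.
prof=[.08]+[.15]*11+[.15+.7*dt*(k+.5) for k in range(24)]
for x in prof: psi.append(psi[-1]+np.degrees(x*dt))
psi=np.array(psi); p=P(np.radians(psi),.105+0*psi,.134)
yy=np.radians(59.2); Y=np.array([np.cos(yy),np.sin(yy),0]); X=np.array([-np.sin(yy)*-1*-1,np.cos(yy),0])
X=np.cross(Y,[0,0,-1]); q=np.c_[p@X,p@Y]/.5
cmd=q[0].copy()
for i in range(0,len(q)-1,5):
    rows=[np.round(q[j]-cmd,3) for j in range(i+1,min(i+6,len(q)))]
    print(round(psi[i],1),[r.tolist() for r in rows]); cmd=cmd+rows[-1]
E
python3 - <<'E'
from h import *
plan(.5286,-.130,.134)
for n in ("scene","top"):
  for k in (0,1):
    print(n,angle(n,cv2.imread(f"pics/{n}{k}.png")[:,:,::-1]))
E
python3 arc.py
```

```text
clock: 5.17
ee_pos: [0.5288, -0.1309, 0.1344]
eef_rot: [0.834, 3.029, 0.0]
contact_force: [0.4, -0.3, -0.4]
opening: 0.315
grasp_force: 39.9
t 5.17 at [ 0.5288 -0.1309  0.1344] shares [0.001 0.001 0.001] [0. 0. 0.] open 0.315 gf 39.9 F [ 0.4 -0.3 -0.4]
scene (np.float64(97.5), [1.0, 0.42, 98.0])
scene (np.float64(97.5), [1.0, 0.42, 96.0])
top (np.float64(96.0), [0.93, 0.65, 96.0])
top (np.float64(253.0), [0.81, 0.0, 253.0])
-109.4 [[-0.001, 0.0], [-0.004, 0.001], [-0.006, 0.001], [-0.009, 0.002], [-0.012, 0.003]]
-106.2 [[-0.002, 0.0], [-0.005, 0.001], [-0.007, 0.002], [-0.01, 0.003], [-0.012, 0.003]]
-102.6 [[-0.003, 0.001], [-0.005, 0.002], [-0.008, 0.003], [-0.012, 0.005], [-0.017, 0.007]]
-97.7 [[-0.005, 0.002], [-0.012, 0.005], [-0.019, 0.009], [-0.027, 0.014], [-0.036, 0.019]]
-86.5 [[-0.009, 0.007], [-0.019, 0.015], [-0.028, 0.024], [-0.038, 0.034], [-0.048, 0.046]]
-68.3 [[-0.01, 0.013], [-0.018, 0.028], [-0.026, 0.045], [-0.033, 0.063], [-0.039, 0.083]]
-43.1 [[-0.003, 0.021], [-0.004, 0.044], [-0.003, 0.067], [0.001, 0.091], [0.008, 0.116]]
-11.0 [[0.011, 0.024]]
```

```bash

python3 -m handwheel '[[[-0.001,0,0,0,0,0],[-0.004,0.001,0,0,0,0],[-0.006,0.001,0,0,0,0],[-0.009,0.002,0,0,0,0],[-0.012,0.003,0,0,0,0]]]' | grep -E "ee|force"
python3 -m handwheel '[[[-0.002,0,0,0,0,0],[-0.005,0.001,0,0,0,0],[-0.007,0.002,0,0,0,0],[-0.01,0.003,0,0,0,0],[-0.012,0.003,0,0,0,0]]]' | grep -E "ee|force"
python3 -c "
from h import *
look(('scene',))"
```

```text
ee_pos: [0.5349, -0.1331, 0.1345]
eef_rot: [0.835, 3.028, 0.0]
contact_force: [-0.4, -0.6, -2.3]
grasp_force: 39.9
ee_pos: [0.5407, -0.1347, 0.1342]
eef_rot: [0.835, 3.029, 0.0]
contact_force: [0.3, -0.4, -2.2]
grasp_force: 39.9
(6.0, 'scene', np.float64(97.5), [1.0, 0.41, 98.0])
```

Not yet in contact, or only just touching. Now the smooth push.

```bash

python3 -m handwheel '[[[-0.003,0.001,0,0,0,0],[-0.005,0.002,0,0,0,0],[-0.008,0.003,0,0,0,0],[-0.011,0.004,0,0,0,0],[-0.015,0.006,0,0,0,0]]]' | grep -E "ee|ct_force"
python3 -m handwheel '[[[-0.006,0.003,0,0,0,0],[-0.014,0.006,0,0,0,0],[-0.021,0.01,0,0,0,0],[-0.029,0.015,0,0,0,0],[-0.038,0.02,0,0,0,0]]]' | grep -E "ee|ct_force"
python3 -m handwheel '[[[-0.009,0.007,0,0,0,0],[-0.019,0.015,0,0,0,0],[-0.028,0.024,0,0,0,0],[-0.038,0.034,0,0,0,0],[-0.048,0.046,0,0,0,0]]]' | grep -E "ee|ct_force"
python3 -c "
from h import *
look(('scene',))"
```

```text
ee_pos: [0.5485, -0.136, 0.1342]
eef_rot: [-0.835, -3.028, 0.0]
contact_force: [-0.0, 0.4, -0.8]
ee_pos: [0.5704, -0.1371, 0.1342]
eef_rot: [0.835, 3.029, 0.0]
contact_force: [0.1, 0.3, -1.6]
ee_pos: [0.6029, -0.1296, 0.1342]
eef_rot: [-0.835, -3.028, 0.0]
contact_force: [0.4, 0.6, -2.5]
(7.3, 'scene', np.float64(126.5), [1.0, 0.59, 126.0])
```

```bash

python3 -m handwheel '[[[-0.01,0.013,0,0,0,0],[-0.018,0.028,0,0,0,0],[-0.026,0.045,0,0,0,0],[-0.033,0.063,0,0,0,0],[-0.039,0.083,0,0,0,0]]]' | grep -E "ee|ct_force"
python3 -m handwheel '[[[-0.003,0.021,0,0,0,0],[-0.004,0.044,0,0,0,0],[-0.003,0.067,0,0,0,0],[0.001,0.091,0,0,0,0],[0.008,0.116,0,0,0,0]]]' | grep -E "ee|ct_force"
python3 -m handwheel '[[[0.011,0.024,0,0,0,0],[0.018,0.036,-0.015,0,0,0],[0.021,0.041,-0.04,0,0,0],[0.021,0.041,-0.065,0,0,0],[0.021,0.041,-0.08,0,0,0]]]' | grep -E "ee|ct_force|clock"
python3 -c "
from h import *
look(('scene','top','scene'))"
```

```text
ee_pos: [0.6409, -0.1035, 0.1341]
eef_rot: [-0.835, -3.028, 0.0]
contact_force: [-0.3, 0.3, -2.7]
ee_pos: [0.667, -0.0511, 0.1342]
eef_rot: [0.835, 3.029, -0.0]
contact_force: [0.2, -0.2, -2.1]
clock: 8.6
ee_pos: [0.669, -0.03, 0.1772]
eef_rot: [0.835, 3.025, 0.0]
contact_force: [-0.1, -0.9, -1.2]
(8.6, 'scene', np.float64(225.0), [1.0, 0.14, 224.0])
(8.65, 'top', np.float64(230.0), [1.0, 0.14, 230.0])
(8.7, 'scene', np.float64(234.0), [1.0, 0.19, 234.0])
```

```bash

python3 -m handwheel '[[[0.01,-0.006,0.002,0,0,0],[0.02,-0.012,0.004,0,0,0],[0.03,-0.018,0.006,0,0,0],[0.034,-0.0205,0.006,0,0,0],[0.034,-0.0205,0.006,0,0,0]]]' | grep -E "ee|clock"
cat > track.py <<'E'
from h import *
from scipy.integrate import solve_ivp
from scipy.optimize import least_squares
import sys,json
# data: t,deg list kept in obs.json ; usage track.py n_rows t_extra
def sim(a0,w0,k,t0,ts):
    f=lambda t,y:[y[1],-k*(.0765+.047*y[1])*np.tanh(y[1]/.01)]
    o=solve_ivp(f,(t0,max(ts)+.01),[a0,w0],dense_output=True,rtol=1e-7,max_step=.1); return o.sol(ts)
def fit(obs):
    t=np.array([o[0] for o in obs]); a=np.unwrap(np.radians([o[1] for o in obs]))
    r=least_squares(lambda p:np.r_[(sim(p[0],p[1],p[2],t[0],t)[0]-a)/np.radians(1.5),(p[2]-1)/.15],[a[0],1.5,1.])
    print("w0,k",r.x[1:].round(3),"res",np.degrees(sim(*r.x,t[0],t)[0]-a).round(1)); return r.x,t[0]
def rows(n,lead=.06,z=.176,ramp=0):
    obs=json.load(open("obs.json")); p,t0=fit(obs); s=get_state(); t=s["clock"]
    M=R.from_rotvec(s["eef_rot"]).as_matrix(); yy=np.radians(59.2)
    Y=np.array([np.cos(yy),np.sin(yy),0]); X=np.cross(Y,[0,0,-1])
    ts=t+np.arange(1,n+1)/12+lead; a,w=sim(*p,t0,np.r_[t,ts])
    cur=s["ee_pos"]; tag=P(a,.085+0*a,.074)
    print("t",round(t,3),"w",w[0].round(3),"w end",w[-1].round(3),"tag",np.degrees(a[0])%360,"tcp-tag mm",((cur-tag[0])[:2]*1e3).round(1),"z",cur[2].round(4),"X angle check",(M[:,0]@X).round(4))
    c=json.load(open("cmd.json")) if ramp is None else None
    base=np.array(cur[:2]) if c is None else np.array(c)
    q=np.c_[tag[1:,:2]@X[:2],tag[1:,:2]@Y[:2]]/.5; b=np.array([base@X[:2],base@Y[:2]])/.5
    for i in range(0,n,5):
        rr=[np.round(q[j]-b,3) for j in range(i,min(i+5,n))]
        print("[[["+"],[".join(f"{r[0]},{r[1]},0,0,0,0" for r in rr)+"]]]"); b=b+rr[-1]
    json.dump((np.array([X[:2]*.5,Y[:2]*.5]).T@b).tolist(),open("cmd.json","w"))
E
python3 - <<'E'
from track import *
o=[(8.6,225.),(8.65,230.),(8.7,234.)]+[(x[0],float(x[2])) for x in look(('scene','top'))]
json.dump(o,open("obs.json","w"))
p,t0=fit(o)
ts=np.arange(9.2,11,.1); a,w=sim(*p,t0,ts); print(np.c_[ts,np.degrees(a),w].round(2).tolist()); print(get_state()["ee_pos"])
E
```

```text
clock: 9.17
ee_pos: [0.6471, -0.0294, 0.1708]
eef_rot: [-0.835, -3.027, 0.001]
(9.167, 'scene', np.float64(277.0), [1.0, 0.25, 277.0])
(9.217, 'top', np.float64(279.5), [1.0, 0.24, 281.0])
w0,k [1.61  1.001] res [ 0.1 -0.3  0.3 -1.   0.9]
[[9.2, 278.9, 1.52], [9.3, 287.57, 1.51], [9.4, 296.15, 1.49], [9.5, 304.64, 1.48], [9.6, 313.06, 1.46], [9.7, 321.39, 1.45], [9.8, 329.64, 1.43], [9.9, 337.8, 1.42], [10.0, 345.89, 1.4], [10.1, 353.89, 1.39], [10.2, 361.81, 1.38], [10.3, 369.65, 1.36], [10.4, 377.41, 1.35], [10.5, 385.08, 1.33], [10.6, 392.68, 1.32], [10.7, 400.2, 1.31], [10.8, 407.64, 1.29], [10.9, 415.0, 1.28], [11.0, 422.29, 1.26]]
[ 0.64815462 -0.02926747  0.17122312]
```

```bash

python3 -m handwheel '[[[0,0,0,0,0,0],[0,0,0,0,0,0],[0,0,0,0,0,0],[0,0,0,0,0,0],[0,0,0,0,0,0]]]' >/dev/null
python3 -m handwheel '[[[0,0,0,0,0,0],[0,0,0,0,0,0],[0,0,0,0,0,0]]]' | grep -E "ee|clock"
python3 - <<'E'
from track import *
o=json.load(open("obs.json"))+[(x[0],float(x[2])) for x in look(('scene',))]
json.dump(o,open("obs.json","w")); rows(15,lead=0)
E
```

```text
clock: 9.93
ee_pos: [0.6482, -0.0293, 0.1712]
eef_rot: [0.835, 3.029, -0.0]
(9.933, 'scene', np.float64(342.5), [1.0, 0.37, 341.0])
w0,k [1.633 0.982] res [-0.2 -0.5  0.2 -0.5  1.4 -0.5]
t 9.983 w 1.431 w end 1.26 tag 346.17530182282223 tcp-tag mm [ 2.2 22. ] z 0.1712 X angle check 1.0
[[[-0.012,-0.021,0,0,0,0],[-0.003,-0.003,0,0,0,0],[0.008,0.013,0,0,0,0],[0.021,0.028,0,0,0,0],[0.036,0.042,0,0,0,0]]]
[[[0.015,0.011,0,0,0,0],[0.032,0.021,0,0,0,0],[0.049,0.028,0,0,0,0],[0.067,0.034,0,0,0,0],[0.086,0.037,0,0,0,0]]]
[[[0.018,0.001,0,0,0,0],[0.037,0.001,0,0,0,0],[0.055,-0.002,0,0,0,0],[0.072,-0.006,0,0,0,0],[0.089,-0.012,0,0,0,0]]]
```

```bash

python3 -m handwheel '[[[-0.012,-0.021,0,0,0,0],[-0.003,-0.003,0,0,0,0],[0.008,0.013,0,0,0,0],[0.021,0.028,0,0,0,0],[0.036,0.042,0,0,0,0]]]' | grep -E "ee_pos"
python3 -m handwheel '[[[0.015,0.011,0,0,0,0],[0.032,0.021,0,0,0,0],[0.049,0.028,0,0,0,0],[0.067,0.034,0,0,0,0],[0.086,0.037,0,0,0,0]]]' | grep -E "ee_pos"
python3 -m handwheel '[[[0.018,0.001,0,0,0,0],[0.037,0.001,0,0,0,0],[0.055,-0.002,0,0,0,0],[0.072,-0.006,0,0,0,0],[0.089,-0.012,0,0,0,0]]]' | grep -E "ee_pos"
python3 - <<'E'
from track import *
o=json.load(open("obs.json"))+[(x[0],float(x[2])) for x in look(('scene',))]
json.dump(o,open("obs.json","w")); rows(15,lead=0)
E
```

```text
ee_pos: [0.6434, -0.0007, 0.1712]
ee_pos: [0.6154, 0.0368, 0.1713]
ee_pos: [0.5739, 0.0537, 0.1713]
(11.233, 'scene', np.float64(74.0), [1.0, 0.45, 73.0])
w0,k [1.613 1.163] res [ 0.4  0.   0.6 -0.8  1.1 -2.6  1.3]
t 11.283 w 1.171 w end 0.987 tag 78.66490986998468 tcp-tag mm [-8.1  1.6] z 0.171 X angle check 1.0
[[[-0.0,-0.001,0,0,0,0],[0.014,-0.008,0,0,0,0],[0.028,-0.017,0,0,0,0],[0.04,-0.027,0,0,0,0],[0.051,-0.038,0,0,0,0]]]
[[[0.011,-0.012,0,0,0,0],[0.02,-0.024,0,0,0,0],[0.027,-0.038,0,0,0,0],[0.034,-0.051,0,0,0,0],[0.039,-0.065,0,0,0,0]]]
[[[0.004,-0.015,0,0,0,0],[0.006,-0.029,0,0,0,0],[0.008,-0.043,0,0,0,0],[0.008,-0.057,0,0,0,0],[0.007,-0.071,0,0,0,0]]]
```

```bash

python3 -m handwheel '[[[0,-0.001,0,0,0,0],[0.014,-0.008,0,0,0,0],[0.028,-0.017,0,0,0,0],[0.04,-0.027,0,0,0,0],[0.051,-0.038,0,0,0,0]]]' | grep -E "ee_pos"
python3 -m handwheel '[[[0.011,-0.012,0,0,0,0],[0.02,-0.024,0,0,0,0],[0.027,-0.038,0,0,0,0],[0.034,-0.051,0,0,0,0],[0.039,-0.065,0,0,0,0]]]' | grep -E "ee_pos"
python3 - <<'E'
from track import *
o=json.load(open("obs.json"))+[(x[0],float(x[2])) for x in look(('scene',))]
json.dump(o,open("obs.json","w")); rows(15,lead=0)
E
```

```text
ee_pos: [0.5422, 0.0501, 0.1711]
ee_pos: [0.5091, 0.0319, 0.1713]
(12.117, 'scene', np.float64(126.0), [1.0, 0.54, 126.0])
w0,k [1.627 1.304] res [ 0.4  0.1  0.7 -0.5  1.3 -2.7 -0.7  1.4]
t 12.167 w 0.988 w end 0.795 tag 130.2582099797586 tcp-tag mm [-0.6 -3.3] z 0.1711 X angle check 1.0
[[[0.006,-0.007,0,0,0,0],[0.009,-0.02,0,0,0,0],[0.011,-0.034,0,0,0,0],[0.012,-0.047,0,0,0,0],[0.011,-0.06,0,0,0,0]]]
[[[-0.001,-0.013,0,0,0,0],[-0.004,-0.026,0,0,0,0],[-0.007,-0.038,0,0,0,0],[-0.011,-0.05,0,0,0,0],[-0.016,-0.061,0,0,0,0]]]
[[[-0.005,-0.011,0,0,0,0],[-0.011,-0.021,0,0,0,0],[-0.018,-0.03,0,0,0,0],[-0.025,-0.039,0,0,0,0],[-0.033,-0.048,0,0,0,0]]]
```

```bash
sed -i 's/(p\[2\]-1)\/.15/(p[2]-1.2)\/.3/' track.py
python3 -m handwheel '[[[0.006,-0.007,0,0,0,0],[0.009,-0.02,0,0,0,0],[0.011,-0.034,0,0,0,0],[0.012,-0.047,0,0,0,0],[0.011,-0.06,0,0,0,0]]]' | grep -E "ee_pos"
python3 -m handwheel '[[[-0.001,-0.013,0,0,0,0],[-0.004,-0.025,0,0,0,0],[-0.007,-0.037,0,0,0,0],[-0.01,-0.048,0,0,0,0],[-0.015,-0.059,0,0,0,0]]]' | grep -E "ee_pos"
python3 - <<'E'
from track import *
o=json.load(open("obs.json"))+[(x[0],float(x[2])) for x in look(('scene',))]
json.dump(o,open("obs.json","w")); rows(15,lead=0)
E
```

```text
ee_pos: [0.4892, 0.0088, 0.1712]
ee_pos: [0.4808, -0.0203, 0.1712]
(13.0, 'scene', np.float64(176.5), [1.0, 0.18, 176.0])
w0,k [1.637 1.316] res [ 0.2 -0.2  0.5 -0.5  1.3 -2.4  0.   2.3 -1.3]
t 13.05 w 0.851 w end 0.666 tag 177.6826920132262 tcp-tag mm [2.2 5.8] z 0.1713 X angle check 1.0
[[[-0.008,-0.022,0,0,0,0],[-0.015,-0.032,0,0,0,0],[-0.022,-0.041,0,0,0,0],[-0.03,-0.05,0,0,0,0],[-0.038,-0.058,0,0,0,0]]]
[[[-0.008,-0.007,0,0,0,0],[-0.017,-0.013,0,0,0,0],[-0.026,-0.019,0,0,0,0],[-0.035,-0.024,0,0,0,0],[-0.045,-0.029,0,0,0,0]]]
[[[-0.009,-0.003,0,0,0,0],[-0.019,-0.007,0,0,0,0],[-0.028,-0.009,0,0,0,0],[-0.038,-0.011,0,0,0,0],[-0.047,-0.013,0,0,0,0]]]
```

```bash
python3 -m handwheel '[[[-0.008,-0.022,0,0,0,0],[-0.015,-0.032,0,0,0,0],[-0.022,-0.041,0,0,0,0],[-0.03,-0.05,0,0,0,0],[-0.038,-0.058,0,0,0,0]]]' | grep -E "ee_pos"
python3 -m handwheel '[[[-0.008,-0.007,0,0,0,0],[-0.017,-0.013,0,0,0,0],[-0.026,-0.019,0,0,0,0],[-0.035,-0.024,0,0,0,0],[-0.045,-0.029,0,0,0,0]]]' | grep -E "ee_pos"
python3 - <<'E'
from track import *
o=json.load(open("obs.json"))+[(x[0],float(x[2])) for x in look(('scene',))]
json.dump(o,open("obs.json","w")); rows(15,lead=0)
E
```

```text
ee_pos: [0.4827, -0.0548, 0.1712]
ee_pos: [0.4946, -0.0787, 0.1712]
(13.883, 'scene', np.float64(223.5), [1.0, 0.15, 224.0])
w0,k [1.596 1.156] res [ 0.8  0.3  0.9 -1.   0.8 -3.6 -0.7  3.   1.7 -2.2]
t 13.933 w 0.785 w end 0.627 tag 223.53427827482608 tcp-tag mm [-6.6  9.7] z 0.1714 X angle check 1.0
[[[-0.032,-0.013,0,0,0,0],[-0.043,-0.014,0,0,0,0],[-0.053,-0.016,0,0,0,0],[-0.064,-0.016,0,0,0,0],[-0.074,-0.016,0,0,0,0]]]
[[[-0.011,0.001,0,0,0,0],[-0.021,0.002,0,0,0,0],[-0.03,0.004,0,0,0,0],[-0.04,0.006,0,0,0,0],[-0.049,0.009,0,0,0,0]]]
[[[-0.009,0.004,0,0,0,0],[-0.018,0.008,0,0,0,0],[-0.026,0.012,0,0,0,0],[-0.034,0.016,0,0,0,0],[-0.041,0.021,0,0,0,0]]]
```

```bash
python3 - <<'E'
s=open("track.py").read()
a=s.index("    r=least"); b=s.index("def rows")
s=s[:a]+'''    def f(p):
        th=sim(p[0],p[1],p[2],t[0],t)[0]
        return th+(p[3]*np.sin(th)-p[4]*np.cos(th))/.1-a   # pin tangent is (sin,-cos)
    r=least_squares(lambda p:np.r_[f(p)/np.radians(1),(p[2]-1.1)/.2,p[3:]/.003],[a[0],1.5,1.,0,0])
    print("w0,k,d",r.x[1:].round(4),"res",np.degrees(f(r.x)).round(1)); H[:]=[.5635+r.x[3],-.031+r.x[4]]; return r.x[:3],t[0]
'''+s[b:]
open("track.py","w").write(s)
from track import *
rows(15,lead=0)
E
```

```text
w0,k,d [ 1.5506  1.0089 -0.     -0.0061] res [-0.1 -0.5  0.2 -0.4  1.6 -1.1 -0.5  1.   0.1 -0.3]
t 13.933 w 0.84 w end 0.698 tag 228.0085686902463 tcp-tag mm [-11.3  20.4] z 0.1714 X angle check 1.0
[[[-0.052,-0.025,0,0,0,0],[-0.064,-0.026,0,0,0,0],[-0.075,-0.027,0,0,0,0],[-0.087,-0.026,0,0,0,0],[-0.098,-0.025,0,0,0,0]]]
[[[-0.011,0.002,0,0,0,0],[-0.021,0.005,0,0,0,0],[-0.032,0.008,0,0,0,0],[-0.042,0.012,0,0,0,0],[-0.052,0.016,0,0,0,0]]]
[[[-0.009,0.005,0,0,0,0],[-0.018,0.011,0,0,0,0],[-0.026,0.017,0,0,0,0],[-0.034,0.023,0,0,0,0],[-0.041,0.03,0,0,0,0]]]
```

```bash
python3 -m handwheel '[[[-0.048,-0.018,0,0,0,0],[-0.06,-0.019,0,0,0,0],[-0.071,-0.02,0,0,0,0],[-0.083,-0.019,0,0,0,0],[-0.094,-0.018,0,0,0,0]]]' | grep -E "ee_pos"
python3 - <<'E'
from track import *
l=look(('scene',)); im=cv2.imread
o=json.load(open("obs.json"))+[(x[0],float(x[2])) for x in l]
json.dump(o,open("obs.json","w"))
c=camera_info("wrist");im=read_camera("wrist");cv2.imwrite("pics/w2.png",im[:,:,::-1])
rows(15,lead=0)
print("pred tag px in wrist",[w2pix("wrist",get_state()["ee_pos"]*[1,1,0]+[0,0,z],c) for z in (.105,.074)])
E
```

```text
ee_pos: [0.5302, -0.1097, 0.1711]
(14.35, 'scene', np.float64(245.0), [1.0, 0.2, 246.0])
w0,k,d [ 1.5598e+00  1.0373e+00 -3.0000e-04 -5.6000e-03] res [-0.1 -0.5  0.2 -0.3  1.6 -1.1 -0.5  1.1  0.1 -0.8  0.3]
t 14.45 w 0.769 w end 0.627 tag 250.9179888141815 tcp-tag mm [-4.7  7. ] z 0.1712 X angle check 1.0
[[[-0.026,-0.005,0,0,0,0],[-0.036,-0.001,0,0,0,0],[-0.046,0.002,0,0,0,0],[-0.055,0.007,0,0,0,0],[-0.064,0.011,0,0,0,0]]]
[[[-0.009,0.006,0,0,0,0],[-0.017,0.011,0,0,0,0],[-0.025,0.017,0,0,0,0],[-0.032,0.024,0,0,0,0],[-0.039,0.031,0,0,0,0]]]
[[[-0.007,0.007,0,0,0,0],[-0.013,0.014,0,0,0,0],[-0.018,0.021,0,0,0,0],[-0.023,0.029,0,0,0,0],[-0.027,0.037,0,0,0,0]]]
pred tag px in wrist [(np.float64(324.2566875618406), np.float64(258.5494459688439)), (np.float64(324.11529901076113), np.float64(242.27340553126794))]
```

View pics/w2.png

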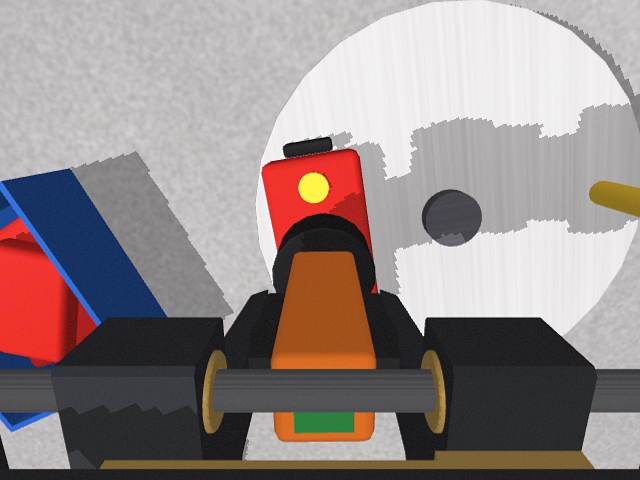

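The wrist view shows the reader's head at (324,262) over the tester, which runs from (310,150) down to about (378,290). The hub cap top is at (452,215), so I can use it to recheck the hub position.

```bash
python3 -m handwheel '[[[-0.024,-0.002,0,0,0,0],[-0.034,0.002,0,0,0,0],[-0.044,0.005,0,0,0,0],[-0.053,0.01,0,0,0,0],[-0.062,0.014,0,0,0,0]]]' | grep -E "ee_pos"
python3 - <<'E'
from track import *
c=camera_info("wrist");im=read_camera("wrist")
l=look(('scene',))
o=json.load(open("obs.json"))+[(x[0],float(x[2])) for x in l]
json.dump(o,open("obs.json","w"))
g=im.max(2); m=((g<95)&(g>40)&(im.max(2).astype(int)-im.min(2)<25)).astype(np.uint8)
u,v=map(int,w2pix("wrist",(.5635,-.033,.06),c)); print("pred",u,v)
n,lab,st,ce=cv2.connectedComponentsWithStats(m); 
for i in range(1,n):
    if st[i,4]>600 and np.hypot(*(ce[i]-[u,v]))<60: print(st[i],ce[i],pix2w("wrist",*ce[i],.058,c).round(4))
cv2.imwrite("pics/w3.png",im[:,:,::-1])
rows(15,lead=0)
E
```

```text
ee_pos: [0.5606, -0.1196, 0.1712]
(14.917, 'scene', np.float64(270.5), [1.0, 0.3, 271.0])
pred 446 172
[ 414  143   62   58 2796] [444.69492132 171.35264664] [ 0.5628 -0.0332  0.058 ]
w0,k,d [ 1.5632e+00  1.0466e+00 -4.0000e-04 -5.4000e-03] res [-0.1 -0.5  0.2 -0.3  1.7 -1.2 -0.5  1.1  0.2 -0.9  0.2  0.1]
t 14.967 w 0.705 w end 0.566 tag 272.4022666702282 tcp-tag mm [-5.6  1.6] z 0.1712 X angle check 1.0
[[[-0.019,0.009,0,0,0,0],[-0.027,0.015,0,0,0,0],[-0.034,0.021,0,0,0,0],[-0.041,0.028,0,0,0,0],[-0.047,0.035,0,0,0,0]]]
[[[-0.006,0.007,0,0,0,0],[-0.012,0.014,0,0,0,0],[-0.016,0.022,0,0,0,0],[-0.021,0.03,0,0,0,0],[-0.025,0.037,0,0,0,0]]]
[[[-0.003,0.008,0,0,0,0],[-0.006,0.016,0,0,0,0],[-0.009,0.024,0,0,0,0],[-0.011,0.032,0,0,0,0],[-0.013,0.04,0,0,0,0]]]
```

```bash
python3 -m handwheel '[[[-0.016,0.013,0,0,0,0],[-0.024,0.019,0,0,0,0],[-0.031,0.025,0,0,0,0],[-0.038,0.032,0,0,0,0],[-0.044,0.039,0,0,0,0]]]' | grep -E "ee_pos"
python3 -m handwheel '[[[-0.006,0.007,0,0,0,0],[-0.012,0.014,0,0,0,0],[-0.016,0.022,0,0,0,0],[-0.021,0.03,0,0,0,0],[-0.025,0.037,0,0,0,0]]]' | grep -E "ee_pos"
python3 - <<'E'
from track import *
l=look(('scene',))
o=json.load(open("obs.json"))+[(x[0],float(x[2])) for x in l]
json.dump(o,open("obs.json","w"))
rows(15,lead=0)
E
```

```text
ee_pos: [0.5894, -0.1145, 0.1712]
ee_pos: [0.6098, -0.1047, 0.1712]
(15.8, 'scene', np.float64(309.0), [0.96, 0.52, 308.0])
w0,k,d [ 1.5437e+00  9.9820e-01  8.0000e-04 -6.1000e-03] res [ 0.  -0.4  0.2 -0.5  1.4 -1.2 -0.3  1.  -0.2 -1.   0.5  1.2 -0.8]
t 15.85 w 0.629 w end 0.501 tag 308.30669199178817 tcp-tag mm [-6.4 -0.3] z 0.1712 X angle check 1.0
[[[-0.014,0.015,0,0,0,0],[-0.016,0.024,0,0,0,0],[-0.018,0.032,0,0,0,0],[-0.02,0.04,0,0,0,0],[-0.021,0.049,0,0,0,0]]]
[[[-0.001,0.008,0,0,0,0],[-0.001,0.016,0,0,0,0],[-0.001,0.024,0,0,0,0],[-0.0,0.032,0,0,0,0],[0.0,0.04,0,0,0,0]]]
[[[0.001,0.007,0,0,0,0],[0.003,0.015,0,0,0,0],[0.005,0.022,0,0,0,0],[0.007,0.029,0,0,0,0],[0.009,0.036,0,0,0,0]]]
```

```bash
python3 -m handwheel '[[[-0.01,0.021,0,0,0,0],[-0.012,0.03,0,0,0,0],[-0.014,0.038,0,0,0,0],[-0.016,0.046,0,0,0,0],[-0.017,0.055,0,0,0,0]]]' | grep -E "ee_pos"
python3 -m handwheel '[[[-0.001,0.008,0,0,0,0],[-0.001,0.016,0,0,0,0],[-0.001,0.024,0,0,0,0],[0,0.032,0,0,0,0],[0,0.04,0,0,0,0]]]' | grep -E "ee_pos"
python3 - <<'E'
from track import *
l=look(('scene',))
o=json.load(open("obs.json"))+[(x[0],float(x[2])) for x in l]
json.dump(o,open("obs.json","w"))
rows(20,lead=0)
E
```

```text
ee_pos: [0.631, -0.0857, 0.1712]
ee_pos: [0.6411, -0.0683, 0.1713]
(16.683, 'scene', np.float64(337.0), [1.0, 0.41, 339.0])
w0,k,d [ 1.5536  1.021   0.     -0.0059] res [-0.1 -0.5  0.2 -0.4  1.6 -1.1 -0.4  1.  -0.  -0.8  0.5  0.9 -1.6  0.7]
t 16.733 w 0.526 w end 0.36 tag 336.1392061500152 tcp-tag mm [0.3 4.1] z 0.1712 X angle check 1.0
[[[-0.003,-0.0,0,0,0,0],[-0.001,0.007,0,0,0,0],[0.0,0.014,0,0,0,0],[0.002,0.021,0,0,0,0],[0.004,0.027,0,0,0,0]]]
[[[0.003,0.007,0,0,0,0],[0.005,0.013,0,0,0,0],[0.008,0.019,0,0,0,0],[0.011,0.025,0,0,0,0],[0.014,0.03,0,0,0,0]]]
[[[0.003,0.005,0,0,0,0],[0.006,0.01,0,0,0,0],[0.01,0.015,0,0,0,0],[0.013,0.02,0,0,0,0],[0.017,0.024,0,0,0,0]]]
[[[0.004,0.005,0,0,0,0],[0.007,0.009,0,0,0,0],[0.011,0.013,0,0,0,0],[0.015,0.016,0,0,0,0],[0.019,0.02,0,0,0,0]]]
```

```bash
python3 -m handwheel '[[[0,0.004,0,0,0,0],[0.002,0.011,0,0,0,0],[0.003,0.018,0,0,0,0],[0.005,0.025,0,0,0,0],[0.007,0.031,0,0,0,0]]]' | grep -E "ee_pos"
python3 -m handwheel '[[[0.003,0.007,0,0,0,0],[0.005,0.013,0,0,0,0],[0.008,0.019,0,0,0,0],[0.011,0.025,0,0,0,0],[0.014,0.03,0,0,0,0]]]' | grep -E "ee_pos"
python3 - <<'E'
from track import *
l=look(('scene',))
o=json.load(open("obs.json"))+[(x[0],float(x[2])) for x in l]
json.dump(o,open("obs.json","w"))
rows(20,lead=0)
E
```

```text
ee_pos: [0.6461, -0.0531, 0.1712]
ee_pos: [0.6477, -0.0367, 0.1712]
(17.567, 'scene', np.float64(359.0), [1.0, 0.38, 359.0])
w0,k,d [ 1.5654e+00  1.0465e+00 -9.0000e-04 -6.0000e-03] res [-0.4 -0.7  0.  -0.1  1.9 -0.8 -0.6  0.9  0.2 -0.5  0.8  1.  -2.2 -0.7
  1.3]
t 17.617 w 0.422 w end 0.26 tag 358.1060904874512 tcp-tag mm [0.1 3.9] z 0.1712 X angle check 1.0
[[[-0.001,-0.002,0,0,0,0],[0.002,0.003,0,0,0,0],[0.005,0.008,0,0,0,0],[0.009,0.012,0,0,0,0],[0.012,0.017,0,0,0,0]]]
[[[0.003,0.004,0,0,0,0],[0.007,0.008,0,0,0,0],[0.01,0.012,0,0,0,0],[0.014,0.015,0,0,0,0],[0.017,0.018,0,0,0,0]]]
[[[0.004,0.004,0,0,0,0],[0.007,0.007,0,0,0,0],[0.011,0.009,0,0,0,0],[0.014,0.012,0,0,0,0],[0.018,0.015,0,0,0,0]]]
[[[0.003,0.002,0,0,0,0],[0.007,0.004,0,0,0,0],[0.01,0.006,0,0,0,0],[0.013,0.008,0,0,0,0],[0.017,0.01,0,0,0,0]]]
```

```bash
python3 -m handwheel '[[[0.002,0.003,0,0,0,0],[0.005,0.008,0,0,0,0],[0.008,0.013,0,0,0,0],[0.012,0.017,0,0,0,0],[0.015,0.022,0,0,0,0]]]' | grep -E "ee_pos"
python3 -m handwheel '[[[0.003,0.004,0,0,0,0],[0.007,0.008,0,0,0,0],[0.01,0.012,0,0,0,0],[0.014,0.015,0,0,0,0],[0.017,0.018,0,0,0,0]]]' | grep -E "ee_pos"
python3 -m handwheel '[[[0.004,0.004,0,0,0,0],[0.007,0.007,0,0,0,0],[0.011,0.009,0,0,0,0],[0.014,0.012,0,0,0,0],[0.018,0.015,0,0,0,0]]]' | grep -E "ee_pos"
python3 - <<'E'
from track import *
l=look(('scene',))
o=json.load(open("obs.json"))+[(x[0],float(x[2])) for x in l]
json.dump(o,open("obs.json","w"))
rows(50,lead=0)
E
```

```text
ee_pos: [0.6467, -0.0236, 0.1712]
ee_pos: [0.644, -0.0115, 0.1712]
ee_pos: [0.6402, -0.0007, 0.1712]
(18.867, 'scene', np.float64(25.5), [1.0, 0.47, 26.0])
w0,k,d [ 1.5688e+00  1.0534e+00 -1.2000e-03 -6.1000e-03] res [-0.5 -0.8 -0.1 -0.   2.  -0.6 -0.7  0.8  0.2 -0.4  0.9  1.  -2.3 -1.
  0.9  0.5]
t 18.917 w 0.29 w end 0.0 tag 23.85967827518766 tcp-tag mm [0.  2.9] z 0.1712 X angle check 1.0
[[[0.0,-0.003,0,0,0,0],[0.004,-0.0,0,0,0,0],[0.007,0.002,0,0,0,0],[0.01,0.003,0,0,0,0],[0.013,0.005,0,0,0,0]]]
[[[0.003,0.002,0,0,0,0],[0.006,0.003,0,0,0,0],[0.009,0.005,0,0,0,0],[0.012,0.006,0,0,0,0],[0.015,0.007,0,0,0,0]]]
[[[0.003,0.002,0,0,0,0],[0.005,0.003,0,0,0,0],[0.008,0.004,0,0,0,0],[0.01,0.005,0,0,0,0],[0.013,0.005,0,0,0,0]]]
[[[0.002,0.001,0,0,0,0],[0.004,0.002,0,0,0,0],[0.007,0.002,0,0,0,0],[0.009,0.003,0,0,0,0],[0.011,0.004,0,0,0,0]]]
[[[0.001,0.0,0,0,0,0],[0.003,0.001,0,0,0,0],[0.005,0.001,0,0,0,0],[0.006,0.001,0,0,0,0],[0.008,0.002,0,0,0,0]]]
[[[0.001,-0.0,0,0,0,0],[0.002,0.0,0,0,0,0],[0.004,0.0,0,0,0,0],[0.005,0.001,0,0,0,0],[0.006,0.001,0,0,0,0]]]
[[[0.001,-0.0,0,0,0,0],[0.001,0.0,0,0,0,0],[0.002,0.0,0,0,0,0],[0.003,0.0,0,0,0,0],[0.003,0.0,0,0,0,0]]]
[[[0.001,0.0,0,0,0,0],[0.001,0.0,0,0,0,0],[0.001,0.0,0,0,0,0],[0.001,0.0,0,0,0,0],[0.001,0.0,0,0,0,0]]]
[[[0.0,0.001,0,0,0,0],[0.0,0.001,0,0,0,0],[0.0,0.001,0,0,0,0],[0.0,0.001,0,0,0,0],[0.0,0.001,0,0,0,0]]]
[[[0.0,-0.0,0,0,0,0],[0.0,-0.0,0,0,0,0],[0.0,-0.0,0,0,0,0],[0.0,-0.0,0,0,0,0],[0.0,-0.0,0,0,0,0]]]
```

```bash
python3 -m handwheel '[[[0.003,0.002,0,0,0,0],[0.007,0.005,0,0,0,0],[0.01,0.007,0,0,0,0],[0.013,0.008,0,0,0,0],[0.016,0.01,0,0,0,0]]]' >/dev/null
python3 -m handwheel '[[[0.003,0.002,0,0,0,0],[0.006,0.003,0,0,0,0],[0.009,0.005,0,0,0,0],[0.012,0.006,0,0,0,0],[0.015,0.007,0,0,0,0]]]' >/dev/null
python3 -m handwheel '[[[0.003,0.002,0,0,0,0],[0.005,0.003,0,0,0,0],[0.008,0.004,0,0,0,0],[0.01,0.005,0,0,0,0],[0.013,0.005,0,0,0,0]]]' >/dev/null
python3 -m handwheel '[[[0.002,0.001,0,0,0,0],[0.004,0.002,0,0,0,0],[0.007,0.002,0,0,0,0],[0.009,0.003,0,0,0,0],[0.011,0.004,0,0,0,0]]]' >/dev/null
python3 -m handwheel '[[[0.001,0,0,0,0,0],[0.003,0.001,0,0,0,0],[0.005,0.001,0,0,0,0],[0.006,0.001,0,0,0,0],[0.008,0.002,0,0,0,0]]]' >/dev/null
python3 -m handwheel '[[[0.001,0,0,0,0,0],[0.002,0,0,0,0,0],[0.004,0,0,0,0,0],[0.005,0.001,0,0,0,0],[0.006,0.001,0,0,0,0]]]' >/dev/null
for i in 1 2 3 4 5; do python3 -m handwheel '[[[0,0,0,0,0,0],[0,0,0,0,0,0],[0,0,0,0,0,0],[0,0,0,0,0,0],[0,0,0,0,0,0]]]' >/dev/null; done
python3 -c "
from h import *
look(('scene',))"
for i in 1 2 3; do python3 -m handwheel '[[[0,0,0,0,0,0],[0,0,0,0,0,0],[0,0,0,0,0,0],[0,0,0,0,0,0],[0,0,0,0,0,0]]]' >/dev/null; done
python3 - <<'E'
from h import *
look(('scene',)); plan(.56,0,.17)
c=camera_info("wrist"); im=read_camera("wrist"); s=read_camera("scene")
a=np.radians(look(('top',))[0][2]); e=get_state()["ee_pos"]
cv2.imwrite("pics/end.png",np.hstack([cv2.resize(im[60:360,180:560],(400,316)),cv2.resize(s[150:330,180:408],(400,316))])[:,:,::-1])
E
```

```text
(23.5, 'scene', np.float64(53.0), [0.0, 0.49, 51.0])
(24.8, 'scene', np.float64(53.0), [0.0, 0.48, 51.0])
t 24.85 at [0.6181 0.0295 0.1712] shares [ 0.07  -0.11   0.002] [ 0.  0. -0.] open 0.31 gf 39.9 F [ 0.6  0.3 -2.1]
(24.95, 'top', np.float64(53.0), [1.0, 0.0, 52.0])
```

View pics/end.png

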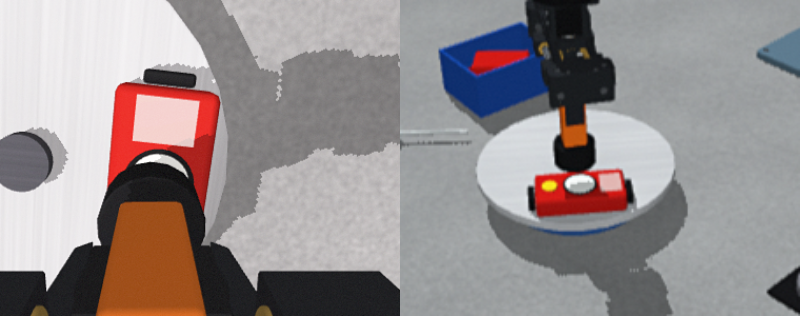

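```bash
python3 -m handwheel '[[[0.005,0.003,0,0,0,0],[0.01,0.005,0,0,0,0],[0.01,0.005,0,0,0,0],[0.01,0.005,0,0,0,0],[0.01,0.005,0,0,0,0]]]'
python3 - <<'E'
from track import *
p,t0=fit(json.load(open("obs.json")))
L=[(10.4,.6434,-.0007),(10.817,.6154,.0368),(11.233,.5739,.0537),(11.283,.5739,.0537),(11.7,.5422,.0501),(12.117,.5091,.0319),(12.167,.5091,.0319),(12.583,.4892,.0088),(13.0,.4808,-.0203),(13.05,.4808,-.0203),(13.467,.4827,-.0548),(13.883,.4946,-.0787),(13.933,.4946,-.0787),(14.35,.5302,-.1097),(14.45,.5302,-.1097),(14.867,.5606,-.1196),(14.967,.5606,-.1196),(15.8,.6098,-.1047)]
for h in ([.563,-.0325],[.5635,-.037]):
    H[:]=h; print([(l[0],round(1e3*np.hypot(*(P(sim(*p,t0,[l[0]])[0],np.r_[.085],.07)[0,:2]-l[1:])))) for l in L])
E
```

```text
clock: 25.42
ee_pos: [0.615, 0.0342, 0.1713]
eef_rot: [0.835, 3.029, -0.0]
contact_force: [0.0, -0.5, -3.3]
opening: 0.316
grasp_force: 39.9
w0,k,d [ 1.5688e+00  1.0534e+00 -1.2000e-03 -6.1000e-03] res [-0.5 -0.8 -0.1 -0.   2.  -0.6 -0.7  0.8  0.2 -0.4  0.9  1.  -2.3 -1.
  0.9  0.5]
[(10.4, 11), (10.817, 13), (11.233, 15), (11.283, 10), (11.7, 1), (12.117, 1), (12.167, 4), (12.583, 9), (13.0, 13), (13.05, 17), (13.467, 13), (13.883, 16), (13.933, 20), (14.35, 1), (14.45, 6), (14.867, 2), (14.967, 7), (15.8, 2)]
[(10.4, 16), (10.817, 17), (11.233, 17), (11.283, 13), (11.7, 5), (12.117, 3), (12.167, 7), (12.583, 13), (13.0, 17), (13.05, 21), (13.467, 18), (13.883, 21), (13.933, 24), (14.35, 5), (14.45, 10), (14.867, 3), (14.967, 7), (15.8, 3)]
```

The follow stayed within 25 mm of the tag from about 10.4 s to 18.9 s while the disc turned above 0.3 rad/s. The disc is now at rest with the reader centred over the tag, so I'm handing in.

```bash
python3 -c "
from plant import *
print(hand_in())"
```

```text
the job is handed in; nothing more can be done
None
```

The job is handed in, but the judge's verdict was not shown. By my own measurements the reader followed the tag within 25 mm for over 8 s of free coasting, starting from a turn in about 4 s, and the gripper still holds it over the tag with the disc at rest.

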